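# Line up the vials and hold the centrifuge lid half open

### The arm

A 6-joint arm with a two-finger parallel gripper is mounted at the origin on a cart in front of the work surface, level with it; the furniture and walls round the work are solid. World frame = base frame: x ahead of the robot, y to its left, z up, the work surface at z = 0. Lengths are in m, angles in rad, forces in N, time in s.
With the tool pointing down it reaches from about 0.25 to 0.725 m from the base axis. Payload 4 kg.
Tool frame: the origin (TCP) lies midway between the tips of the shut fingers; the grasp point (between the pads) lies 19 mm behind it; z points along the fingers, y is the line along which they close (so a half turn about z gives the same grasp; the last joint's range is limited). The gripper opens to 85 mm and grips with 20 to 120 N. Pads are 22 mm wide; open, the fingers measure 114 mm over their backs; the gripper's body (76 mm by 85 mm) begins 54 mm behind the grasp point. The pads swing forward as they close: fully open they stand 13 mm farther back than shut.
Start: joints at [-1.178, 0.241, 0.005, 1.335, 0, 1.571], TCP at [0.191, -0.462, 0.206] pointing down, gripper open.
Joint ranges: [-2.72, 2.72], [-1.05, 1.87], [-1.09, 1.28], [-1.99, 2.15], [-1.42, 1.44], [-3.14, 3.14]. Speed limits (rad/s): [2.79, 2.79, 3.14, 3.14, 3.14, 3.14].

### API

Orientations are given as a unit quaternion [x, y, z, w].
In Python, from workcell import monitor, vision, job gives the robot as it stands.
- The arm moves only by the tool move_arm, never from a script. Its argument "moves" is a list that holds one entry, the list of rows, each a list of 5 numbers: the shift along the world's x, y, z in m, then the turn about the world's z in degrees, then the opening in per cent of the stroke, from 0 (shut) to 100 (fully open). In form: [[[x, y, z, turn, gripper], ...]]. A call has 1 to 5 rows; each row is the pose to reach, as a shift and turn from the pose commanded when the call began; what a row does not reach only later rows make up. A row lasts 1/8 s, in which the tool goes at most 62.5 mm and 10.7 degrees, less where a joint would pass 70% of its speed; a pose out of reach is approached as far as the arm can. A call with a gripper value outside its range is refused whole. The fingers move at their own pace and stop on an object; the grip force is fixed at half the most. Time passes only in rows, so rows that repeat a pose let the fingers close. It gives the time, the measured TCP pose, the force, the opening and the grip force at its end, in the units of the state.
- monitor.get_obs(): the state, without advancing time (a new reading comes with each control period).
- vision.camera(name): name is "side" or "top"; returns a dict with "color" (420x560x3 uint8, red, green, blue), "camera_matrix" (3x3 intrinsics, pixels), "k1" (the pictures are not rectified: a ray, as slopes to the right and down, at radius r is drawn at 1 + k1 r^2 times it, then the intrinsics apply), "eye" and "attitude" of the camera in the world. Camera axes: x right, y up, looking along -z (the intrinsics and any distortion apply to the point x, -y, -z); pixel columns grow to the right and rows downward; lengths in m; the calibration is good to about 2 mm. A picture is of the moment at which its call begins. There is no depth.
- job.job_done(): hands the job in; it is judged then, once.
The state is a dict: "clock": time; "joint_pos": joint angles; "joint_vel": joint speeds; "tau": joint torques, N m; "eef_pos": TCP position; "tool_rot": TCP orientation; "ft_force": force on the tool from outside, world axes, zero at the start; "ft_torque": the same for the moment, N m; "grip_width": finger opening in m; "grasp_force": force on a finger pad.
Only numpy, scipy, OpenCV 4.12 (cv2) and the standard library are available. Lean on these libraries where they do the work, as an engineer would, in place of code of your own. Each camera call takes 0.05 s, during which the arm holds its last target. There are 200 camera calls.

### The job

Line up the three capped vials in a row on the black mat: one standing upright inside each white ring, in any order. Leave them standing there, then lift the small centrifuge's lid by its yellow tongue and hold it half open, at 45 degrees, so that I can load the rotor; the lid springs shut if let go, so finish while still holding it by the tongue. Don't knock over the vials or disturb the other things on the desk.

Things in the scene. Friction and masses are not known exactly. Their poses are not given: they have to be found in the camera images.
- mat: black rubber mat, fixed flat on the desk, 110 x 220 x 4 mm; origin under its centre, x away from the robot at yaw 0, y along the row, z up; top 4 mm above the desk. Three white rings (30 mm inside, 36 outside) 60 mm apart along its y, at x = +22 mm. Behind it a tall fixed analyser fills x > 0.615 m for y from -0.52 to 0.03, 0.68 m high: keep the arm clear of it
- mark_left (a point): centre of the ring at the mat's +y end, on the mat's top
- mark_mid (a point): centre of the middle ring, on the mat's top
- mark_right (a point): centre of the ring at the mat's -y end, on the mat's top
- vial_red_center (a point): loose glass vial with a red screw cap, 22 mm diameter, 46 mm tall, about 30 g, standing on the mat; this point is on its axis half-way up, 23 mm above its foot; z up its axis
- vial_green_center (a point): the same with a green cap
- vial_yellow_center (a point): the same with a yellow cap
- minifuge: small bench centrifuge with a clear domed lid, 184 x 148 x 97 mm, fixed on the desk; origin under its centre; x points from its front (with the control panel) to its back, y to the left seen from the front, z up. Below the tongue the front panel and its knob reach up to 47 mm above the desk
- minifuge_lid (a joint): angle of the clear lid, rad: 0 shut, positive open (front edge up and back), stop at 1.48 (0.785 = 45 degrees). A spring and its weight shut it from every angle; lifting at the tongue takes 1 to 2 N
- lid_hinge (a point): middle of the lid's hinge line, at the back of the centrifuge, 88 mm behind its origin and 64 mm above the desk; the hinge line runs along the centrifuge's y
- lid_grip_center (a point): yellow tongue on the lid's front, moving with it: 46 mm long (x), 26 wide (y), 10 thick (z), jutting forward over the front panel. This is the point to hold, mid-width and mid-thickness; lid shut: 178 mm before the hinge line, 5.5 mm above it, 69.5 mm above the desk. The tongue ends 15 mm farther forward; the dome begins 35 mm behind. It may turn between fingers pinching its sides
- timer: white desk timer, 62 x 66 x 19 mm, loose bystander
- tape: green tape roll lying flat, 98 mm diameter, 19 mm high, loose bystander
- petri: closed petri dish, 92 mm diameter, 16 mm high, loose bystander
- bottle_amber: amber bottle with black cap, 62 mm diameter, 135 mm tall, loose bystander
- pen: blue marker lying down, 124 mm long, 10 mm thick, loose bystander

How it is judged:
On the way, in this order (a step that is already met when the one before it is completed fails the run):
1. the three vials stand upright on the mat, one in each ring, with the lid still shut (horizontal distance between any of vial_red_center, vial_green_center, vial_yellow_center and mark_left below 0.007 m and horizontal distance between any of vial_red_center, vial_green_center, vial_yellow_center and mark_mid below 0.007 m and horizontal distance between any of vial_red_center, vial_green_center, vial_yellow_center and mark_right below 0.007 m and angle between each of vial_red_center, vial_green_center, vial_yellow_center's own z axis and vertical below 0.1 rad and height (world z) of each of vial_red_center, vial_green_center, vial_yellow_center below 0.031 m and value of joint minifuge_lid below 0.1 rad), for 0.3 s.
2. the lid is held by the tongue at 45 degrees (within 8 degrees) (value of joint minifuge_lid between 0.645 and 0.925 rad and velocity of joint minifuge_lid between -0.1 and 0.1 rad/s and contact force between the fingers and minifuge above 0.3 N and distance between the grasp point and lid_grip_center below 0.045 m), for 0.5 s.
At the end, for the whole second after the job is handed in: One vial stands upright on the mat within 7 mm of the centre of each ring, and the gripper, in contact with the centrifuge's lid and with its grasp point within 45 mm of the tongue's holding point, keeps the lid still at 45 degrees, within 8 degrees (all of step 2 and horizontal distance between any of vial_red_center, vial_green_center, vial_yellow_center and mark_left below 0.007 m and horizontal distance between any of vial_red_center, vial_green_center, vial_yellow_center and mark_mid below 0.007 m and horizontal distance between any of vial_red_center, vial_green_center, vial_yellow_center and mark_right below 0.007 m and angle between each of vial_red_center, vial_green_center, vial_yellow_center's own z axis and vertical below 0.1 rad and height (world z) of each of vial_red_center, vial_green_center, vial_yellow_center below 0.031 m); the arm keeps its last pose, push and grip.
It fails at once if a vial is tipped over (angle between any of vial_red_center, vial_green_center, vial_yellow_center's own z axis and vertical above 0.6 rad).
It fails at once if another thing on the desk is pushed more than 15 mm (distance of any of timer, tape, petri, bottle_amber, pen from where it was at the start of the episode above 0.015 m).
It fails at once if the amber bottle is tipped over (angle between bottle_amber's own z axis and vertical above 0.4 rad).
It also fails if it takes over 64 s, if anything falls off the work surface, if the arm or the gripper's body presses on something with over 40 N, if the wrist force passes 120 N, or if a joint passes its speed limit or range.

## Working session

There is one attempt and no reset: what is moved stays moved. The work goes in short steps, Python scripts to look and compute and a tool call to move; the robot and the scene stay as the last step left them, time stands still between calls to the robot, and variables do not carry over. Pictures are saved under pics/ and viewed, at most 10 in all, crops included, and the job is handed in when it is done.

Besides the shell and the picture viewer there is one more tool, called after "Call:" as a command line: name --argument value ..., lists and objects as JSON in quotes. move_arm: Moves the arm, as the interface text tells. Its arguments: {"type":"object","properties":{"moves":{"type":"array","items":{"type":"array","items":{"type":"array","items":{"type":"number"}}}}},"required":["moves"]}

```bash
mkdir -p pics; ls; cat > h.py <<'E'
import numpy as np, cv2
from scipy.spatial.transform import Rotation as R
from workcell import monitor, vision, job
def Rm(a):
    a=np.array(a,float); return a if a.shape==(3,3) else R.from_quat(a).as_matrix()
def rays(c,uv):
    K=np.array(c["camera_matrix"]); D=np.array([c["k1"],0,0,0,0],float)
    p=cv2.undistortPoints(np.array(uv,float).reshape(-1,1,2),K,D)[:,0]
    return np.c_[p[:,0],-p[:,1],-np.ones(len(p))]@Rm(c["attitude"]).T
def onplane(c,uv,z):
    d=rays(c,uv); e=np.array(c["eye"]); return e+d*((z-e[2])/d[:,2])[:,None]
def proj(c,P):
    q=(np.atleast_2d(P)-np.array(c["eye"]))@Rm(c["attitude"])
    x=np.c_[q[:,0]/-q[:,2],q[:,1]/q[:,2]]; x=x*(1+c["k1"]*(x**2).sum(1))[:,None]
    K=np.array(c["camera_matrix"]); return np.c_[x[:,0]*K[0,0]+K[0,2],x[:,1]*K[1,1]+K[1,2]]
def save(c,n,box=None,s=1):
    im=c["color"][:,:,::-1]
    if box: im=im[box[1]:box[3],box[0]:box[2]]
    cv2.imwrite("pics/"+n,cv2.resize(im,None,fx=s,fy=s,interpolation=cv2.INTER_CUBIC))
E
python3 - <<'E'
from h import *
import pickle
cs={n:vision.camera(n) for n in("top","side")}
for n,c in cs.items(): save(c,n+"0.png",s=1.4); print(n,{k:v for k,v in c.items() if k!="color"})
pickle.dump(cs,open("c0.pkl","wb"))
print(monitor.get_obs())
E
```

```text
pics
top {'camera_matrix': array([[504.40793043,   0.        , 282.2491488 ],
       [  0.        , 504.40793043, 212.36879024],
       [  0.        ,   0.        ,   1.        ]]), 'k1': -0.0788350758154378, 'eye': array([ 0.30208046, -0.04127822,  1.79578764]), 'attitude': array([ 0.04358976, -0.05181801, -0.69984621,  0.71107673])}
side {'camera_matrix': array([[406.42056034,   0.        , 275.99316216],
       [  0.        , 406.42056034, 207.77159232],
       [  0.        ,   0.        ,   1.        ]]), 'k1': -0.0878648465446231, 'eye': array([0.15151252, 0.91576434, 0.55603293]), 'attitude': array([-0.10116432,  0.53790092,  0.82040813, -0.16540521])}
{'clock': 0.1, 'joint_pos': array([-1.17802095e+00,  2.41338830e-01,  3.84760624e-03,  1.33523261e+00,
       -3.82064007e-05,  1.57082291e+00]), 'joint_vel': array([-0.00247821, -0.00154617,  0.00078626,  0.00018488, -0.00151872,
       -0.00075462]), 'tau': array([-8.28383054e-05, -3.73137188e+01,  2.53010541e+01,  1.08652795e-02,
       -1.40677953e-04, -2.62321407e-05]), 'eef_pos': array([ 0.19112273, -0.46134439,  0.20489713]), 'tool_rot': array([ 9.80779972e-01,  1.95114628e-01, -2.06803440e-04, -9.41497248e-04]), 'ft_force': array([ 0.32033097, -0.54221952,  0.02432765]), 'ft_torque': array([-0.00905692, -0.02525189, -0.01194237]), 'grasp_force': 0.0, 'grip_width': 0.08556847900330602}
```

View pics/top0.png

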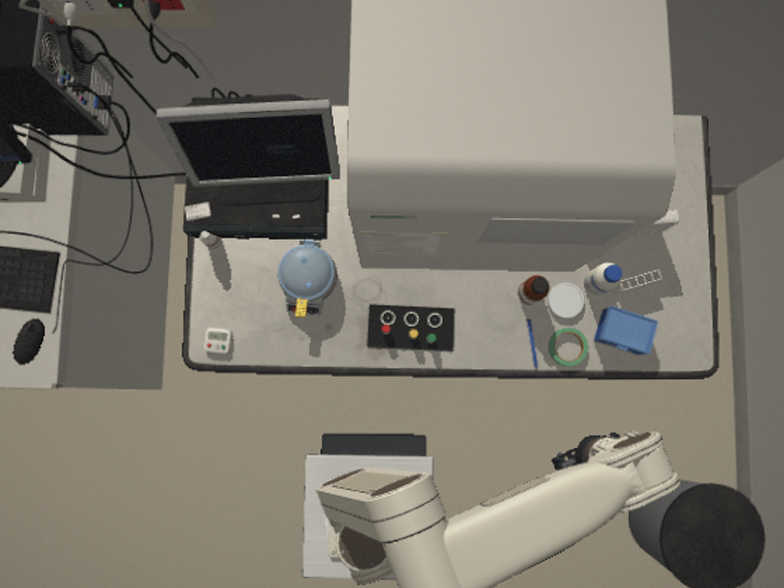

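View pics/side0.png

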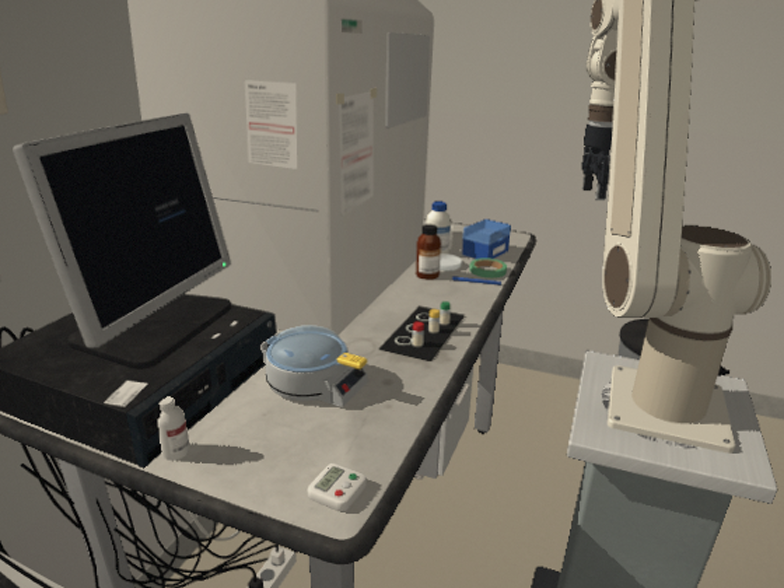

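The top view shows rings near (388,318), (411,319) and (434,321). The red, yellow and green caps are near (386,329), (413,334) and (431,338), and the tongue is near (301,307), all at 1.4x scale. Next I measure.

```bash
cat >> h.py <<'E'
def hsvmask(im,lo,hi):
    h=cv2.cvtColor(im,cv2.COLOR_RGB2HSV)
    if lo[0]<0: return cv2.inRange(h,(lo[0]+180,)+lo[1:],(180,)+hi[1:])|cv2.inRange(h,(0,)+lo[1:],hi)
    return cv2.inRange(h,lo,hi)
def blobs(m,box,amin=6):
    k=np.zeros_like(m); k[box[1]:box[3],box[0]:box[2]]=m[box[1]:box[3],box[0]:box[2]]
    n,l,s,ce=cv2.connectedComponentsWithStats(k)
    return [(tuple(ce[i].round(2)),int(s[i][4]),tuple(s[i][:4].tolist()),l==i) for i in range(1,n) if s[i][4]>=amin]
def tri(c1,u1,c2,u2):
    a,b=rays(c1,[u1])[0],rays(c2,[u2])[0]; e1,e2=map(np.array,(c1["eye"],c2["eye"]))
    t=np.linalg.lstsq(np.c_[a,-b],e2-e1,rcond=None)[0]; p,q=e1+t[0]*a,e2+t[1]*b
    return (p+q)/2,np.linalg.norm(p-q)
COL={"red":((-8,110,70),(8,255,255)),"yellow":((16,110,80),(32,255,255)),"green":((55,90,40),(95,255,255))}
BOX={"top":(258,215,332,256),"side":(270,205,335,260)}
E
python3 - <<'E'
from h import *
import pickle
cs=pickle.load(open("c0.pkl","rb")); T,S=cs["top"],cs["side"]
for k,(lo,hi) in COL.items():
    b={n:blobs(hsvmask(cs[n]["color"],lo,hi),BOX[n]) for n in cs}
    print(k,{n:[x[:3] for x in b[n]] for n in b})
    t=max(b["top"],key=lambda x:x[1]); s=max(b["side"],key=lambda x:x[1])
    print("  plane .045",onplane(T,[t[0]],.047)[0].round(4),"tri",tri(T,t[0],S,s[0]))
w=hsvmask(T["color"],(0,0,110),(180,70,255))
print([ (x[0],x[1],onplane(T,[x[0]],.004)[0].round(4)) for x in blobs(w,(266,218,322,240))])
for n,bx in(("top",(195,205,235,235)),("side",(225,240,270,280))):
    print("tongue",n,[x[:3] for x in blobs(hsvmask(cs[n]["color"],*COL["yellow"]),bx)])
bl=hsvmask(T["color"],(0,0,0),(180,255,60))
for x in blobs(bl,(255,210,335,260),300):
    cn=cv2.findContours(x[3].astype(np.uint8),0,1)[0]; r=cv2.minAreaRect(max(cn,key=len)); print("mat",onplane(T,cv2.boxPoints(r),.004).round(4),onplane(T,[r[0]],.004))
save(T,"topz.png",(190,160,340,260),5); save(S,"sidez.png",(170,190,340,310),4)
E
```

```text
red {'top': [((np.float64(275.09), np.float64(234.31)), 35, (272, 232, 7, 6))], 'side': [((np.float64(298.2), np.float64(232.54)), 54, (294, 229, 9, 8))]}
  plane .045 [ 0.4624 -0.0361  0.047 ] tri (array([ 0.46594599, -0.03519057,  0.0445351 ]), np.float64(0.006872822183493228))
yellow {'top': [((np.float64(295.09), np.float64(237.54)), 35, (292, 235, 7, 6))], 'side': [((np.float64(309.71), np.float64(223.44)), 45, (306, 221, 8, 6))]}
  plane .045 [ 0.4523 -0.1059  0.047 ] tri (array([ 0.45561187, -0.10520269,  0.04344491]), np.float64(0.00628703597990707))
green {'top': [((np.float64(308.18), np.float64(240.61)), 28, (306, 238, 6, 6))], 'side': [((np.float64(317.68), np.float64(218.0)), 28, (315, 216, 6, 5))]}
  plane .045 [ 0.4423 -0.1515  0.047 ] tri (array([ 0.44556853, -0.15103448,  0.04313766]), np.float64(0.0061310037192993695))
[((np.float64(307.83), np.float64(218.28)), 46, array([ 0.5258, -0.1523,  0.004 ])), ((np.float64(276.73), np.float64(226.81)), 37, array([ 0.4933, -0.0414,  0.004 ])), ((np.float64(293.5), np.float64(227.09)), 34, array([ 0.4933, -0.1013,  0.004 ])), ((np.float64(310.45), np.float64(228.33)), 33, array([ 0.4898, -0.162 ,  0.004 ]))]
tongue top [((np.float64(214.81), np.float64(219.77)), 101, (211, 213, 9, 14))]
tongue side [((np.float64(251.26), np.float64(257.37)), 160, (241, 252, 21, 12))]
mat [[ 0.419   0.0093  0.004 ]
 [ 0.5266  0.0066  0.004 ]
 [ 0.5202 -0.211   0.004 ]
 [ 0.4126 -0.2066  0.004 ]] [[ 0.46944619 -0.10036014  0.004     ]]
```

View pics/topz.png

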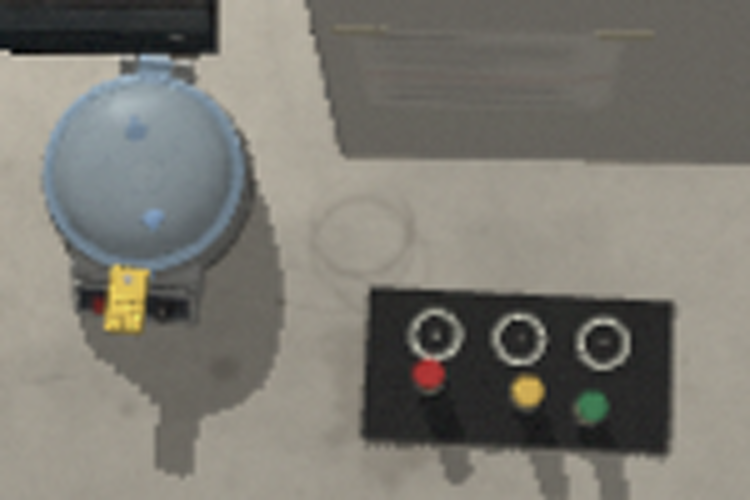

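View pics/sidez.png

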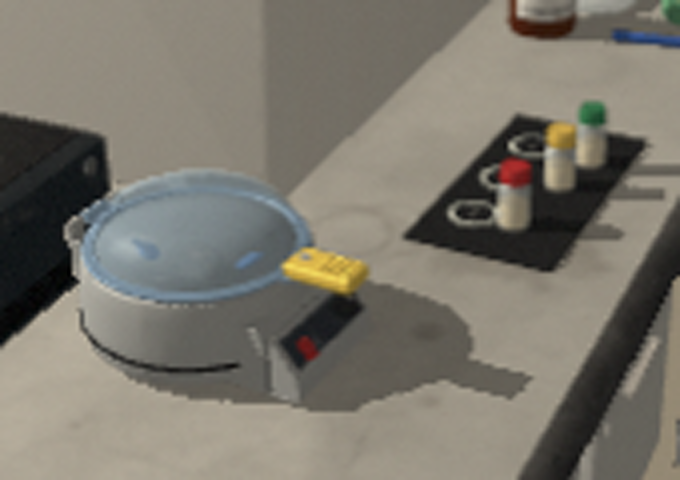

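Rings, caps and mat agree: ring spacing comes out at 60 mm and the reach is fine. I'll approach red at (0.463, -0.036), closing along world x.

Call:
move_arm --moves '[[[0.03,0.05,0.01,8,100],[0.06,0.096,0.01,16,100],[0.09,0.142,0.01,24,100],[0.12,0.188,0.01,32,100],[0.15,0.234,0.01,40,100]]]'

```text
clock: 0.72
eef_pos: [0.3419, -0.2263, 0.2155]
tool_rot: [0.854, 0.521, -0.0, -0.0]
ft_force: [0.6, -1.8, 0.4]
grip_width: 0.0857
grasp_force: 0.0
```

```bash
python3 - <<'E'
from h import *
import pickle
o=monitor.get_obs(); print(o["joint_pos"].round(3),o["eef_pos"].round(4))
y=Rm(o["tool_rot"])[:,1]; print("closing deg",np.degrees(np.arctan2(y[1],y[0])))
cs=pickle.load(open("c0.pkl","rb")); T=cs["top"]
x=max(blobs(hsvmask(T["color"],*COL["yellow"]),(195,205,235,235)),key=lambda x:x[1])
cn=cv2.findContours(x[3].astype(np.uint8),0,1)[0]
P=onplane(T,cv2.boxPoints(cv2.minAreaRect(cn[0])),.0745); print("tongue box",P.round(4))
c=onplane(T,[x[0]],.0745)[0]; h=onplane(T,[[190+155/5,160+62/5]],.07)[0]
d=(h-c)[:2]; print("cent",c,"hinge",h,"yaw",np.degrees(np.arctan2(d[1],d[0])),np.hypot(*d))
E
```

```text
[-0.585  0.058 -0.187  1.326  0.     1.462] [ 0.3419 -0.2263  0.2155]
closing deg -27.252910703937257
tongue box [[0.486  0.1875 0.0745]
 [0.5308 0.1834 0.0745]
 [0.5279 0.1566 0.0745]
 [0.4831 0.1607 0.0745]]
cent [0.5065407  0.17175359 0.0745    ] hinge [0.67391187 0.15629714 0.07      ] yaw -5.2762043057812615 0.16808333635480108
```

Call:
move_arm --moves '[[[0.03,0.048,0,7,100],[0.06,0.096,0,14,100],[0.09,0.144,0,21,100],[0.1215,0.192,-0.01,27.5,100],[0.1215,0.192,-0.06,27.5,100]]]'

```text
clock: 1.35
eef_pos: [0.4678, -0.0327, 0.1572]
tool_rot: [0.705, 0.71, 0.003, 0.003]
ft_force: [-0.8, -1.1, -0.8]
grip_width: 0.0853
grasp_force: 0.0
```

Call:
move_arm --moves '[[[0,0,-0.05,0,100],[0,0,-0.1,0,100],[0,0,-0.14,0,100],[0,0,-0.14,0,100]]]'

```text
clock: 1.85
eef_pos: [0.4591, -0.0356, 0.0128]
tool_rot: [0.707, 0.707, -0.003, -0.003]
ft_force: [-0.7, 0.6, -0.2]
grip_width: 0.0853
grasp_force: 0.0
```

```bash
python3 - <<'E'
from h import *
o=monitor.get_obs(); print(o["joint_pos"].round(3),o["eef_pos"].round(4),o["ft_force"],o["clock"])
save(vision.camera("side"),"s1.png",(230,150,340,260),6)
E
```

```text
[-0.077  0.355 -0.392  0.833  0.     1.493] [ 0.4591 -0.0356  0.0128] [-0.69442214  0.60018799 -0.23220514] 1.85
```

View pics/s1.png

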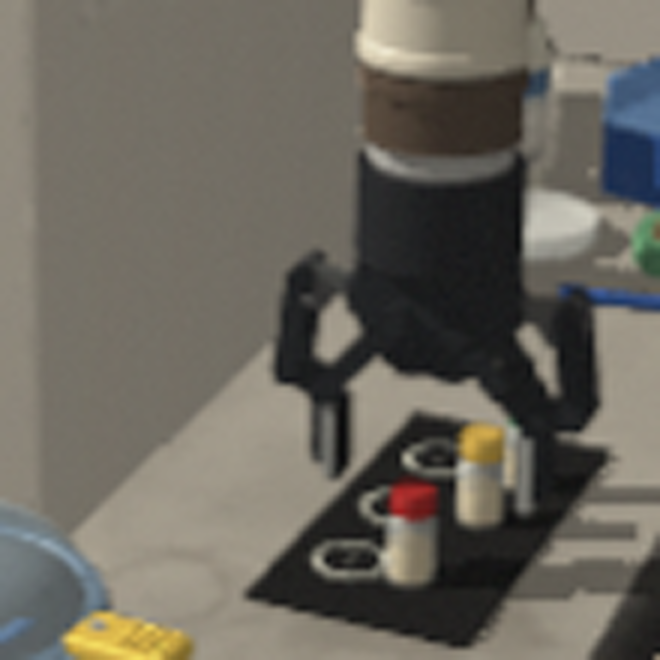

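The side view shows the finger tips at about (335,465) and (525,510) in the crop, and red at (412,530). I need to know whether the gripper is higher or farther away than I assumed.

```bash
python3 - <<'E'
from h import *
import pickle
cs=pickle.load(open("c0.pkl","rb")); 
T=vision.camera("top"); S=vision.camera("side"); o=monitor.get_obs(); p=o["eef_pos"]; print(p,o["joint_vel"].round(3))
f=lambda q:((proj(S,q)-[230,150])*6).round(0)
for dz in(0,.013,.019): print(dz,f([p+[-.043,0,dz],p+[0,0,dz],p+[.043,0,dz]]).tolist())
print("red est foot/top",f([[.4624,-.0361,.004],[.4624,-.0361,.05]]).tolist(),"ringL,R",f([[.4933,-.0414,.004],[.4898,-.162,.004]]).tolist())
save(T,"t1.png",(240,190,340,260),7)
E
```

```text
[ 0.46425735 -0.03605827  0.01713845] [-0.    -0.018  0.012 -0.006  0.    -0.   ]
0 [[507.0, 566.0], [419.0, 549.0], [332.0, 531.0]]
0.013 [[508.0, 541.0], [420.0, 524.0], [333.0, 507.0]]
0.019 [[509.0, 530.0], [420.0, 512.0], [333.0, 495.0]]
red est foot/top [[421.0, 574.0], [425.0, 486.0]] ringL,R [[363.0, 557.0], [452.0, 455.0]]
```

View pics/t1.png

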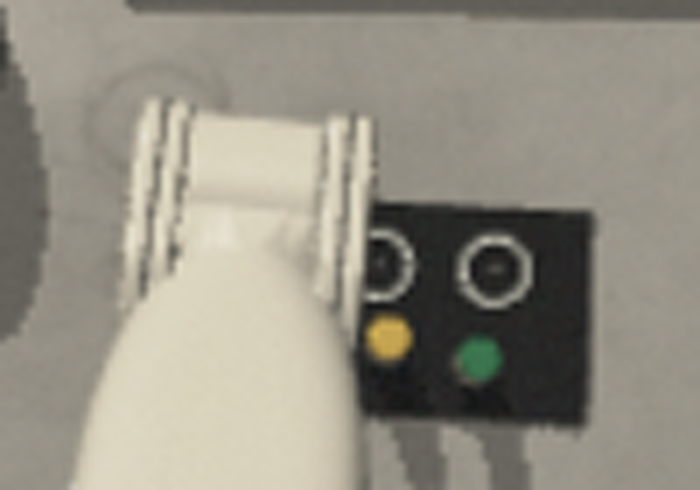

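The top view shows the wrist centred on red's y, so the tips are simply farther back than I assumed. I'll close and check.

Call:
move_arm --moves '[[[0,0,0,0,15],[0,0,0,0,15],[0,0,0,0,15],[0,0,0,0,15],[0,0,0,0,15]]]'

```text
clock: 2.62
eef_pos: [0.4638, -0.036, 0.0164]
tool_rot: [0.707, 0.707, 0.001, 0.001]
ft_force: [0.2, -0.5, 3.8]
grip_width: 0.0176
grasp_force: 58.5
```

```bash
python3 - <<'E'
from h import *
o=monitor.get_obs(); print(o["joint_pos"].round(3),o["eef_pos"].round(4),o["grip_width"],o["grasp_force"])
save(vision.camera("side"),"s2.png",(230,150,340,260),6)
E
```

```text
[-0.077  0.35  -0.387  0.832  0.     1.493] [ 0.4638 -0.036   0.0164] 0.017561595285314414 58.504189532250166
```

View pics/s2.png

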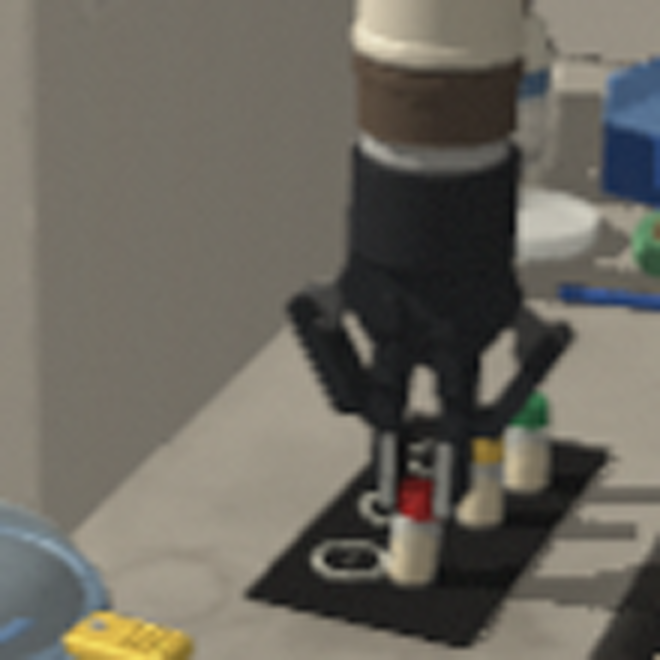

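Red is held by its cap between the pads: the strips at (388,480) and (441,480) flank it, at a width of 17.6 mm. I'll lift it, shift it by (+31, -5) mm, and set it down.

Call:
move_arm --moves '[[[0,0,0.015,0,15],[0.015,-0.003,0.015,0,15],[0.031,-0.005,0.015,0,15],[0.031,-0.005,0.015,0,15],[0.031,-0.005,0.008,0,15]]]'

```text
clock: 3.3
eef_pos: [0.4931, -0.0408, 0.0233]
tool_rot: [0.707, 0.707, -0.0, -0.0]
ft_force: [1.1, -0.2, -1.8]
grip_width: 0.0179
grasp_force: 58.4
```

Call:
move_arm --moves '[[[0,0,-0.004,0,15],[0,0,-0.008,0,15],[0,0,-0.008,0,15],[0,0,-0.008,0,15],[0,0,-0.008,0,40]]]'

```text
clock: 3.92
eef_pos: [0.4938, -0.0409, 0.0158]
tool_rot: [0.707, 0.707, 0.0, 0.0]
ft_force: [-0.5, 0.6, -0.3]
grip_width: 0.0337
grasp_force: 0.0
```

Call:
move_arm --moves '[[[0,0,0,0,60],[0,0,0,0,90],[0,0,0.02,0,90],[0,0,0.06,0,90],[-0.041,-0.064,0.06,0,90]]]'

```text
clock: 4.55
eef_pos: [0.4655, -0.0928, 0.0789]
tool_rot: [0.705, 0.71, 0.003, 0.004]
ft_force: [0.5, -1.4, -0.1]
grip_width: 0.0769
grasp_force: 0.0
```

```bash
cat >> h.py <<'E'
def report(side=True):
    o=monitor.get_obs(); print(o["clock"],"eef",o["eef_pos"].round(4),"w",o["grip_width"])
    T=vision.camera("top"); S=vision.camera("side") if side else None
    w=hsvmask(T["color"],(0,0,110),(180,70,255))
    print("white",[(x[1],onplane(T,[x[0]],.004)[0][:2].round(4)) for x in blobs(w,(266,222,322,236))])
    for k,v in COL.items():
        for n,c in(("top",T),("side",S)):
            if c: print(k,n,[(x[0],x[1],x[2],onplane(c,[x[0]],.047)[0][:2].round(4)) for x in blobs(hsvmask(c["color"],*v),BOX[n])])
    return T,S
E
python3 -c "
from h import *
T,S=report()"
```

```text
4.55 eef [ 0.4655 -0.0928  0.0789] w 0.07690168674791671
white [(546, array([ 0.4886, -0.1048]))]
red top [((np.float64(275.15), np.float64(225.62)), 13, (274, 223, 3, 6), array([ 0.4928, -0.0358]))]
red side [((np.float64(289.16), np.float64(229.93)), 44, (286, 227, 7, 7), array([ 0.4963, -0.0352]))]
yellow top []
yellow side [((np.float64(309.8), np.float64(223.43)), 44, (306, 221, 8, 6), array([ 0.4564, -0.098 ]))]
green top []
green side [((np.float64(317.68), np.float64(218.0)), 28, (315, 216, 6, 5), array([ 0.4464, -0.1427]))]
```

Call:
move_arm --moves '[[[0,-0.001,0,0,90],[0,-0.001,-0.03,0,90],[0,-0.001,-0.064,0,90],[0,-0.001,-0.064,0,90]]]'

```text
clock: 5.15
eef_pos: [0.4578, -0.0932, 0.0093]
tool_rot: [0.707, 0.708, -0.002, -0.003]
ft_force: [-0.4, 0.1, 0.3]
grip_width: 0.0765
grasp_force: 0.0
```

Call:
move_arm --moves '[[[0,0,0,0,15],[0,0,0,0,15],[0,0,0,0,15],[0,0,0,0,15],[0,0,0,0,15]]]'

```text
clock: 5.78
eef_pos: [0.4608, -0.0945, 0.0127]
tool_rot: [0.707, 0.707, 0.001, 0.001]
ft_force: [-1.0, 0.6, 5.3]
grip_width: 0.0175
grasp_force: 57.8
```

The previous diagonal was clipped, so the grip is 11 mm off in y. I'll open, shift and regrip.

Call:
move_arm --moves '[[[0,0,0,0,50],[0,0,0,0,60],[0,-0.011,0,0,60],[0,-0.011,0,0,60],[0,-0.011,0,0,15]]]'

```text
clock: 6.4
eef_pos: [0.4601, -0.1058, 0.0116]
tool_rot: [0.707, 0.707, -0.0, -0.0]
ft_force: [0.9, -0.0, 0.4]
grip_width: 0.0344
grasp_force: 0.0
```

Call:
move_arm --moves '[[[0,0,0,0,15],[0,0,0,0,15],[0,0,0,0,15],[0,0,0,0,15]]]'

```text
clock: 6.9
eef_pos: [0.46, -0.1055, 0.0117]
tool_rot: [0.707, 0.707, -0.0, -0.0]
ft_force: [-0.8, -0.6, 1.8]
grip_width: 0.0191
grasp_force: 58.3
```

```bash
python3 -c "
from h import *
T,S=report()
save(S,'s3.png',(230,150,340,260),6)"
```

```text
6.9 eef [ 0.46   -0.1055  0.0117] w 0.01906995632599124
white [(522, array([ 0.4891, -0.1197]))]
red top [((np.float64(276.71), np.float64(225.71)), 31, (274, 223, 6, 6), array([ 0.4926, -0.0413]))]
red side [((np.float64(289.16), np.float64(229.93)), 44, (286, 227, 7, 7), array([ 0.4963, -0.0352]))]
yellow top []
yellow side [((np.float64(308.11), np.float64(223.32)), 28, (306, 221, 5, 6), array([ 0.4611, -0.0967]))]
green top []
green side [((np.float64(318.5), np.float64(217.73)), 22, (317, 215, 4, 6), array([ 0.4447, -0.1455]))]
```

View pics/s3.png

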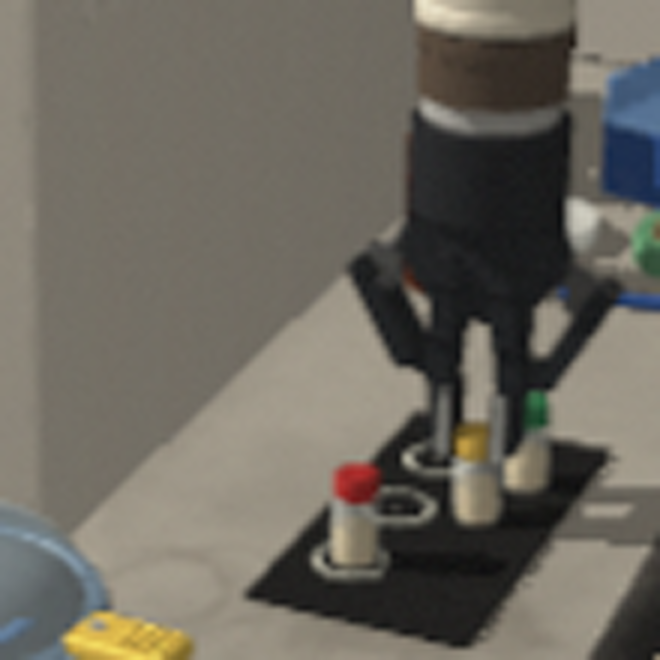

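Red stands in the left ring, with its foot at (352,565). Yellow is gripped by its cap at (472,440). I'll shift it by (+32.5, +4.5) mm to the middle ring.

Call:
move_arm --moves '[[[0,0,0.015,0,15],[0.016,0.002,0.015,0,15],[0.0325,0.0045,0.015,0,15],[0.0325,0.0045,0.015,0,15],[0.0325,0.0045,0.008,0,15]]]'

```text
clock: 7.62
eef_pos: [0.4924, -0.101, 0.0196]
tool_rot: [0.707, 0.707, 0.0, 0.0]
ft_force: [-0.3, -0.5, 0.2]
grip_width: 0.019
grasp_force: 58.3
```

Call:
move_arm --moves '[[[0,0,-0.004,0,15],[0,0,-0.008,0,15],[0,0,-0.008,0,15],[0,0,-0.008,0,15],[0,0,-0.008,0,40]]]'

```text
clock: 8.25
eef_pos: [0.4929, -0.1011, 0.0116]
tool_rot: [0.707, 0.707, 0.0, 0.0]
ft_force: [-0.5, 0.1, 0.2]
grip_width: 0.0337
grasp_force: 0.0
```

Call:
move_arm --moves '[[[0,0,0,0,60],[0,0,0,0,90],[0,0,0.02,0,90],[0,0,0.06,0,90],[-0.025,-0.025,0.06,0,90]]]'

```text
clock: 8.88
eef_pos: [0.472, -0.1263, 0.075]
tool_rot: [0.706, 0.708, 0.002, 0.004]
ft_force: [0.3, -0.6, 0.2]
grip_width: 0.0765
grasp_force: 0.0
```

Call:
move_arm --moves '[[[-0.04,-0.04,0,0,90],[-0.08,-0.08,0,0,90],[-0.08,-0.12,0,0,90],[-0.08,-0.12,0,0,90]]]'

```text
clock: 9.38
eef_pos: [0.3878, -0.2486, 0.0721]
tool_rot: [0.709, 0.706, 0.0, 0.001]
ft_force: [0.8, -0.1, -0.5]
grip_width: 0.077
grasp_force: 0.0
```

```bash
python3 -c "
from h import *
T,S=report()
save(T,'t4.png',(240,190,340,260),7)"
```

```text
9.375 eef [ 0.3878 -0.2486  0.0721] w 0.07698913682856671
white [(27, array([ 0.4971, -0.039 ])), (28, array([ 0.4968, -0.1005])), (32, array([ 0.4901, -0.1617]))]
red top [((np.float64(276.71), np.float64(225.71)), 31, (274, 223, 6, 6), array([ 0.4926, -0.0413]))]
red side [((np.float64(289.16), np.float64(229.93)), 44, (286, 227, 7, 7), array([ 0.4963, -0.0352]))]
yellow top [((np.float64(293.81), np.float64(228.16)), 31, (291, 225, 6, 7), array([ 0.485, -0.101]))]
yellow side [((np.float64(298.93), np.float64(222.19)), 43, (295, 219, 8, 7), array([ 0.4879, -0.0931]))]
green top [((np.float64(308.18), np.float64(240.61)), 28, (306, 238, 6, 6), array([ 0.4423, -0.1515]))]
green side [((np.float64(317.68), np.float64(218.0)), 28, (315, 216, 6, 5), array([ 0.4464, -0.1427]))]
```

View pics/t4.png

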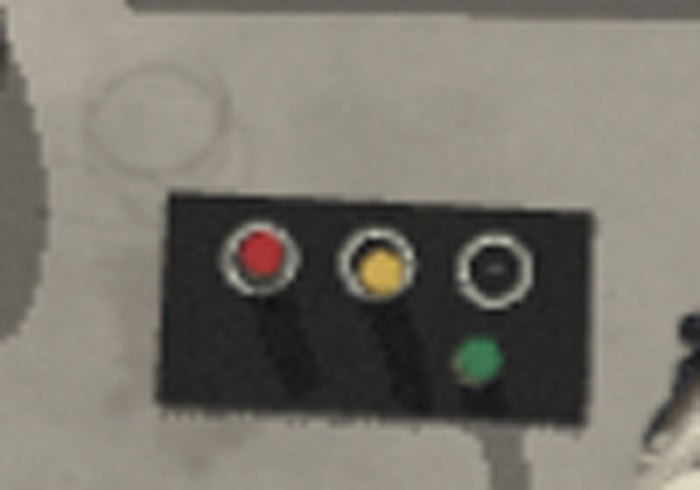

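Red is good. Yellow sits about 7 mm short in x, which I'll mend afterwards. Next is green at (0.442, -0.1515).

Call:
move_arm --moves '[[[0.02,0.045,0,0,90],[0.055,0.0945,0,0,90],[0.055,0.0945,0,0,90],[0.055,0.0945,-0.03,0,90],[0.055,0.0945,-0.06,0,90]]]'

```text
clock: 10.1
eef_pos: [0.4428, -0.1508, 0.0113]
tool_rot: [0.706, 0.708, 0.0, 0.0]
ft_force: [0.5, -0.3, -0.5]
grip_width: 0.0765
grasp_force: 0.0
```

Call:
move_arm --moves '[[[0,0,0,0,90],[0,0,0,0,40],[0,0,0,0,15],[0,0,0,0,15],[0,0,0,0,15]]]'

```text
clock: 10.72
eef_pos: [0.4437, -0.1519, 0.0128]
tool_rot: [0.707, 0.707, 0.001, 0.001]
ft_force: [-0.4, 0.5, 4.6]
grip_width: 0.0185
grasp_force: 58.4
```

Call:
move_arm --moves '[[[0,0,0,0,15],[0,0,0,0,15]]]'

```text
clock: 10.98
eef_pos: [0.4437, -0.152, 0.0128]
tool_rot: [0.707, 0.707, 0.001, 0.001]
ft_force: [-1.2, -0.1, 6.8]
grip_width: 0.0186
grasp_force: 58.4
```

```bash
python3 -c "
from h import *
T,S=report()"
```

```text
10.975 eef [ 0.4437 -0.152   0.0128] w 0.018634675875749983
white [(26, array([ 0.4969, -0.0383])), (28, array([ 0.4968, -0.1005])), (292, array([ 0.4885, -0.1639]))]
red top [((np.float64(276.71), np.float64(225.71)), 31, (274, 223, 6, 6), array([ 0.4926, -0.0413]))]
red side [((np.float64(289.16), np.float64(229.93)), 44, (286, 227, 7, 7), array([ 0.4963, -0.0352]))]
yellow top [((np.float64(293.81), np.float64(228.16)), 31, (291, 225, 6, 7), array([ 0.485, -0.101]))]
yellow side [((np.float64(298.93), np.float64(222.19)), 43, (295, 219, 8, 7), array([ 0.4879, -0.0931]))]
green top []
green side [((np.float64(317.96), np.float64(218.2)), 25, (316, 216, 5, 6), array([ 0.4452, -0.1417]))]
```

Call:
move_arm --moves '[[[0,0,0.015,0,15],[0.023,-0.005,0.015,0,15],[0.047,-0.011,0.015,0,15],[0.047,-0.011,0.015,0,15],[0.047,-0.011,0.008,0,15]]]'

```text
clock: 11.7
eef_pos: [0.4889, -0.1623, 0.0194]
tool_rot: [0.707, 0.707, -0.0, -0.0]
ft_force: [-1.4, -0.5, -0.8]
grip_width: 0.0186
grasp_force: 58.7
```

Call:
move_arm --moves '[[[0,0,-0.004,0,15],[0,0,-0.008,0,15],[0,0,-0.008,0,15],[0,0,-0.008,0,15],[0,0,-0.008,0,40]]]'

```text
clock: 12.32
eef_pos: [0.4894, -0.1625, 0.012]
tool_rot: [0.707, 0.707, 0.0, 0.0]
ft_force: [0.2, 0.1, -0.5]
grip_width: 0.034
grasp_force: 0.0
```

Call:
move_arm --moves '[[[0,0,0,0,60],[0,0,0,0,80],[0,0,0.02,0,80],[0,0,0.06,0,80],[-0.035,-0.035,0.06,0,80]]]'

```text
clock: 12.95
eef_pos: [0.4593, -0.198, 0.0749]
tool_rot: [0.705, 0.709, 0.002, 0.004]
ft_force: [0.4, -1.4, -0.6]
grip_width: 0.0682
grasp_force: 0.0
```

Call:
move_arm --moves '[[[-0.035,-0.035,0,0,80],[-0.035,-0.09,0,0,80],[-0.035,-0.09,0,0,80]]]'

```text
clock: 13.32
eef_pos: [0.4197, -0.291, 0.0719]
tool_rot: [0.709, 0.705, -0.0, 0.001]
ft_force: [-0.2, 1.0, -0.3]
grip_width: 0.0685
grasp_force: 0.0
```

```bash
python3 -c "
from h import *
T,S=report()"
```

```text
13.325 eef [ 0.4197 -0.291   0.0719] w 0.06850726801698677
white [(28, array([ 0.4971, -0.0398])), (28, array([ 0.4968, -0.1005])), (27, array([ 0.4929, -0.1613]))]
red top [((np.float64(276.71), np.float64(225.71)), 31, (274, 223, 6, 6), array([ 0.4926, -0.0413]))]
red side [((np.float64(289.16), np.float64(229.93)), 44, (286, 227, 7, 7), array([ 0.4963, -0.0352]))]
yellow top [((np.float64(293.81), np.float64(228.16)), 31, (291, 225, 6, 7), array([ 0.485, -0.101]))]
yellow side [((np.float64(298.73), np.float64(222.12)), 40, (295, 219, 8, 7), array([ 0.4886, -0.0933]))]
green top [((np.float64(311.09), np.float64(228.09)), 22, (309, 226, 5, 5), array([ 0.4862, -0.1613]))]
green side [((np.float64(304.59), np.float64(214.07)), 27, (302, 212, 6, 5), array([ 0.4911, -0.1536]))]
```

Green is within about 3 mm. I'll regrip yellow and shift it +7 mm in x.

Call:
move_arm --moves '[[[0.016,0.046,0.005,0,80],[0.033,0.093,0.005,0,80],[0.05,0.14,0.005,0,80],[0.0655,0.1865,0.005,0,80],[0.0655,0.1865,0,0,80]]]'

```text
clock: 14.05
eef_pos: [0.486, -0.0967, 0.0718]
tool_rot: [0.704, 0.71, 0.0, -0.0]
ft_force: [0.1, -0.1, 0.3]
grip_width: 0.068
grasp_force: 0.0
```

Call:
move_arm --moves '[[[0,0,-0.03,0,80],[0,0,-0.058,0,80],[0,0,-0.058,0,80],[0,0,-0.058,0,40],[0,0,-0.058,0,15]]]'

```text
clock: 14.68
eef_pos: [0.4862, -0.1014, 0.015]
tool_rot: [0.707, 0.707, 0.001, 0.001]
ft_force: [-0.2, -0.3, -2.0]
grip_width: 0.0327
grasp_force: 0.0
```

Call:
move_arm --moves '[[[0,0,0,0,15],[0,0,0,0,15],[0,0,0.006,0,15],[0.007,0,0.006,0,15],[0.007,0,0.006,0,15]]]'

```text
clock: 15.3
eef_pos: [0.4927, -0.1011, 0.0196]
tool_rot: [0.707, 0.707, 0.0, 0.0]
ft_force: [0.2, -0.1, -0.3]
grip_width: 0.0182
grasp_force: 59.8
```

Call:
move_arm --moves '[[[0,0,-0.006,0,15],[0,0,-0.006,0,15],[0,0,-0.006,0,15],[0,0,-0.006,0,40],[0,0,-0.006,0,60]]]'

```text
clock: 15.92
eef_pos: [0.4916, -0.1009, 0.0131]
tool_rot: [0.707, 0.707, -0.0, -0.001]
ft_force: [-0.4, 0.6, -0.0]
grip_width: 0.0508
grasp_force: 0.0
```

Call:
move_arm --moves '[[[0,0,0,0,80],[0,0,0.03,0,80],[0,0,0.08,0,80],[-0.04,0.04,0.1,-8,80],[-0.08,0.08,0.12,-16,80]]]'

```text
clock: 16.55
eef_pos: [0.4116, -0.0204, 0.1343]
tool_rot: [0.8, 0.599, 0.0, 0.0]
ft_force: [-0.4, 1.9, -0.2]
grip_width: 0.068
grasp_force: 0.0
```

Call:
move_arm --moves '[[[0,0.055,0,-8,80],[0,0.11,0,-16,80],[0,0.11,0,-24,80]]]'

```text
clock: 16.92
eef_pos: [0.4119, 0.0924, 0.1337]
tool_rot: [0.906, 0.424, 0.0, -0.0]
ft_force: [-0.2, -1.3, 0.7]
grip_width: 0.0685
grasp_force: 0.0
```

```bash
python3 -c "
from h import *
T,S=report()
o=monitor.get_obs();print(o['joint_pos'].round(3)); y=Rm(o['tool_rot'])[:,1]; print(np.degrees(np.arctan2(y[1],y[0])))"
```

```text
16.925 eef [0.4119 0.0924 0.1337] w 0.06848587693380197
white [(28, array([ 0.4971, -0.0398])), (28, array([ 0.497 , -0.1005])), (28, array([ 0.4932, -0.1617]))]
red top [((np.float64(276.71), np.float64(225.71)), 31, (274, 223, 6, 6), array([ 0.4926, -0.0413]))]
red side [((np.float64(289.16), np.float64(229.93)), 44, (286, 227, 7, 7), array([ 0.4963, -0.0352]))]
yellow top [((np.float64(293.83), np.float64(226.57)), 30, (291, 224, 6, 6), array([ 0.4905, -0.101 ]))]
yellow side [((np.float64(296.97), np.float64(221.63)), 38, (294, 219, 7, 6), array([ 0.4944, -0.0944]))]
green top [((np.float64(311.0), np.float64(227.86)), 22, (309, 225, 5, 6), array([ 0.487, -0.161]))]
green side [((np.float64(304.59), np.float64(214.07)), 27, (302, 212, 6, 5), array([ 0.4911, -0.1536]))]
[ 0.215  0.136 -0.321  1.115 -0.     2.481]
-39.82667483852982
```

All three vials are within about 3 mm of their rings. For the tongue I turn back 124.5° so the fingers close along its y (the last joint can't reach the other way), and move over (0.4986, 0.1725).

Call:
move_arm --moves '[[[0.01,0.01,0,10,80],[0.02,0.02,0,20,80],[0.03,0.03,0,30,80],[0.04,0.04,0,40,80],[0.05,0.05,0,50,80]]]'

```text
clock: 17.65
eef_pos: [0.4624, 0.1382, 0.1333]
tool_rot: [0.64, 0.768, -0.0, -0.0]
ft_force: [-1.4, 0.8, -0.1]
grip_width: 0.0679
grasp_force: 0.0
```

Call:
move_arm --moves '[[[0.01,0.01,0,10,80],[0.02,0.02,0,20,80],[0.03,0.03,0,30,80],[0.036,0.0335,0,40,80],[0.036,0.0335,0,50,80]]]'

```text
clock: 18.27
eef_pos: [0.4986, 0.1717, 0.1331]
tool_rot: [0.255, 0.967, -0.0, -0.0]
ft_force: [0.7, -0.1, 0.7]
grip_width: 0.0683
grasp_force: 0.0
```

Call:
move_arm --moves '[[[0,0,0,10,80],[0,0,0,20,80],[0,0,0,24.5,80],[0,0,-0.01,24.5,80],[0,0,-0.01,24.5,80]]]'

```text
clock: 18.9
eef_pos: [0.4972, 0.1715, 0.1222]
tool_rot: [0.048, 0.999, -0.001, -0.001]
ft_force: [0.0, -0.2, -0.5]
grip_width: 0.0682
grasp_force: 0.0
```

```bash
python3 -c "
from h import *
o=monitor.get_obs();print(o['clock'],o['eef_pos'],o['joint_pos'].round(3)); y=Rm(o['tool_rot'])[:,1]; print(np.degrees(np.arctan2(y[1],y[0])))
S=vision.camera('side')
print('tongue',[x[:3] for x in blobs(hsvmask(S['color'],*COL['yellow']),(225,220,275,280))])
g=np.array([.4986,.1725,.0695]);print(proj(S,g))"
```

```text
18.9 [0.49722301 0.17153132 0.12220708] [ 0.332  0.345 -0.075  1.154 -0.     0.429]
84.44262927976825
tongue [((np.float64(251.26), np.float64(257.37)), 160, (241, 252, 21, 12))]
[[257.02680084 257.89196906]]
```

Call:
move_arm --moves '[[[0.001,0.001,-0.03,0,80],[0.001,0.001,-0.055,0,80],[0.001,0.001,-0.07,0,80],[0.001,0.001,-0.07,0,80]]]'

```text
clock: 19.45
eef_pos: [0.4983, 0.1731, 0.0527]
tool_rot: [0.048, 0.999, -0.001, -0.001]
ft_force: [0.4, -0.3, 0.2]
grip_width: 0.0681
grasp_force: 0.0
```

```bash
python3 -c "
from h import *
o=monitor.get_obs();print(o['clock'],o['eef_pos'],o['ft_force'])
S=vision.camera('side')
print('tongue',[x[:3] for x in blobs(hsvmask(S['color'],*COL['yellow']),(225,220,275,280))])
save(S,'s5.png',(190,170,300,280),6)"
```

```text
19.45 [0.49825568 0.17307682 0.05269076] [ 0.38230347 -0.31570023  0.15220561]
tongue [((np.float64(242.14), np.float64(256.5)), 14, (241, 254, 3, 6)), ((np.float64(256.19), np.float64(258.44)), 75, (251, 254, 11, 10))]
```

View pics/s5.png

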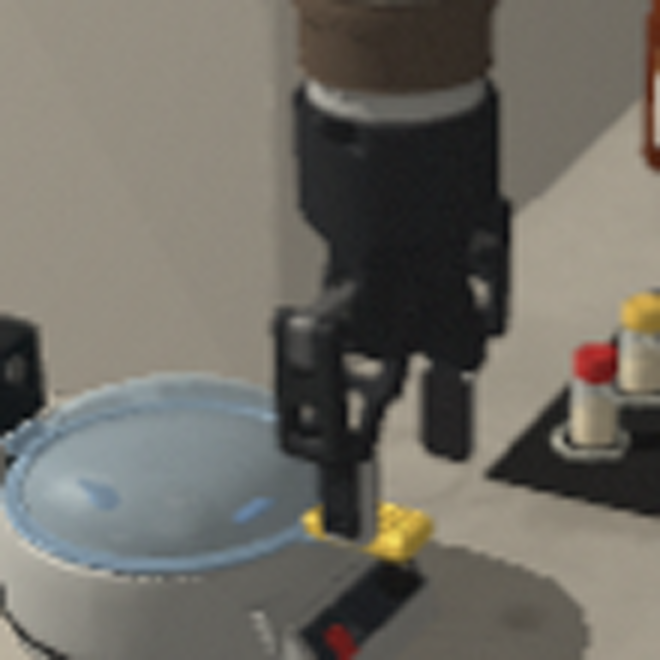

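The near finger, with its tip at (345,535), straddles the tongue (303–432, ~525) a little to the rear. I'll go 5 mm lower and 4 mm forward, then close.

Call:
move_arm --moves '[[[-0.004,0,-0.005,0,80],[-0.004,0,-0.005,0,60],[-0.004,0,-0.005,0,40],[-0.004,0,-0.005,0,18],[-0.004,0,-0.005,0,18]]]'

```text
clock: 20.12
eef_pos: [0.4954, 0.1735, 0.0489]
tool_rot: [0.048, 0.999, 0.0, 0.0]
ft_force: [0.3, -0.0, -0.7]
grip_width: 0.0153
grasp_force: 0.2
```

Call:
move_arm --moves '[[[0,0,0,0,18],[0,0,0,0,18],[0,0,0,0,18]]]'

```text
clock: 20.5
eef_pos: [0.4954, 0.1735, 0.0488]
tool_rot: [0.048, 0.999, 0.0, 0.0]
ft_force: [0.3, -0.2, 0.2]
grip_width: 0.0156
grasp_force: 0.4
```

```bash
python3 -c "
from h import *
o=monitor.get_obs();print(o['clock'],o['eef_pos'],o['ft_force'],o['grip_width'])
S=vision.camera('side')
print('tongue',[x[:3] for x in blobs(hsvmask(S['color'],*COL['yellow']),(215,200,275,280))])"
```

```text
20.5 [0.49537959 0.173519   0.04882027] [ 0.25468142 -0.15647482  0.19830307] 0.015594501763739005
tongue [((np.float64(249.44), np.float64(257.91)), 107, (241, 252, 21, 12))]
```

It closed just above the tongue (15.6 mm, no force), so the real tips are about 25 mm above the reported TCP, as with the vials. I'll open, go down 15 mm and close again.

Call:
move_arm --moves '[[[0,0,0.004,0,60],[0,0,0.004,0,65],[0,0,0.004,0,65],[0,0,-0.006,0,65],[0,0,-0.014,0,65]]]'

```text
clock: 21.18
eef_pos: [0.4947, 0.1733, 0.0337]
tool_rot: [0.048, 0.999, -0.0, -0.0]
ft_force: [-0.5, 0.6, -1.0]
grip_width: 0.0555
grasp_force: 0.0
```

Call:
move_arm --moves '[[[0,0,0,0,50],[0,0,0,0,35],[0,0,0,0,18],[0,0,0,0,18],[0,0,0,0,18]]]'

```text
clock: 21.8
eef_pos: [0.4953, 0.1741, 0.035]
tool_rot: [0.048, 0.999, 0.001, 0.0]
ft_force: [-0.7, 2.7, 0.9]
grip_width: 0.0237
grasp_force: 59.6
```

```bash
python3 -c "
from h import *
o=monitor.get_obs();print(o['clock'],o['eef_pos'],o['ft_force'],o['grip_width'])
S=vision.camera('side')
print('tongue',[x[:3] for x in blobs(hsvmask(S['color'],*COL['yellow']),(215,200,275,280))])"
```

```text
21.8 [0.49527737 0.17412865 0.03497285] [-0.68772252  2.69223651  0.93425678] 0.023738689269987786
tongue [((np.float64(245.46), np.float64(256.49)), 59, (241, 252, 9, 9)), ((np.float64(259.88), np.float64(257.5)), 16, (259, 255, 3, 6))]
```

The tongue is gripped at 23.7 mm with 60 N. I'll lift along the hinge arc.

Call:
move_arm --moves '[[[0.001,0,0.008,0,18],[0.001,0,0.016,0,18],[0.002,0,0.023,0,18],[0.0035,0,0.031,0,18],[0.0055,-0.0005,0.039,0,18]]]'

```text
clock: 22.48
eef_pos: [0.5025, 0.1735, 0.0744]
tool_rot: [0.048, 0.999, 0.001, 0.001]
ft_force: [5.7, 4.8, -5.9]
grip_width: 0.0244
grasp_force: 59.8
```

```bash
python3 -c "
from h import *
o=monitor.get_obs();print(o['clock'],o['eef_pos'],o['ft_force'],o['grip_width'])
S=vision.camera('side')
print('tongue',[x[:3] for x in blobs(hsvmask(S['color'],*COL['yellow']),(215,180,285,280))])"
```

```text
22.475 [0.50245131 0.17346815 0.07438046] [ 5.6827037   4.82703252 -5.93438766] 0.02438637538480796
tongue [((np.float64(243.02), np.float64(243.92)), 48, (239, 240, 8, 8)), ((np.float64(257.41), np.float64(242.27)), 22, (256, 240, 4, 6))]
```

Call:
move_arm --moves '[[[0.003,0,0.011,0,18],[0.0073,-0.0005,0.0225,0,18],[0.0105,-0.001,0.03,0,18],[0.0138,-0.0012,0.037,0,18],[0.0175,-0.0016,0.044,0,18]]]'

```text
clock: 23.15
eef_pos: [0.5204, 0.172, 0.1178]
tool_rot: [0.048, 0.999, 0.001, 0.002]
ft_force: [8.2, 5.2, -8.8]
grip_width: 0.0241
grasp_force: 59.3
```

Call:
move_arm --moves '[[[0.004,-0.0004,0.0067,0,18],[0.0085,-0.0008,0.0135,0,18],[0.013,-0.0012,0.0198,0,18],[0.018,-0.0016,0.026,0,18],[0.023,-0.0021,0.032,0,18]]]'

```text
clock: 23.78
eef_pos: [0.5422, 0.1701, 0.1488]
tool_rot: [0.048, 0.999, 0.001, 0.0]
ft_force: [7.0, 5.3, -9.1]
grip_width: 0.024
grasp_force: 59.4
```

Call:
move_arm --moves '[[[0.0055,-0.0005,0.0055,0,18],[0.011,-0.001,0.011,0,18],[0.011,-0.001,0.011,0,18],[0.011,-0.001,0.011,0,18]]]'

```text
clock: 24.28
eef_pos: [0.5526, 0.1692, 0.1595]
tool_rot: [0.048, 0.999, 0.001, -0.0]
ft_force: [4.4, 6.3, -7.9]
grip_width: 0.0242
grasp_force: 59.4
```

```bash
python3 -c "
from h import *
T,S=report()
o=monitor.get_obs();print(o['ft_force'],o['grasp_force'])
for n,c,b in(('side',S,(190,150,285,280)),('top',T,(190,150,240,235))): print(n,[x[:3] for x in blobs(hsvmask(c['color'],*COL['yellow']),b)])
h=np.array([.676,.156,.064]);d=np.array([.9957,-.0925,0])
for a in(30,35,40,45,50,55):
  t=np.radians(a); u=-np.cos(t)*d+[0,0,np.sin(t)]; n=np.sin(t)*d+[0,0,np.cos(t)]
  P=[h+u*(.178+s)+n*.0055 for s in(.015,0,-.031)]
  print(a,proj(S,P).round(1).tolist(),proj(T,P).round(1).tolist())
"
```

```text
24.275 eef [0.5526 0.1692 0.1595] w 0.024199298658777405
white [(27, array([ 0.4971, -0.039 ])), (28, array([ 0.497 , -0.1005])), (27, array([ 0.4929, -0.1613]))]
red top [((np.float64(276.71), np.float64(225.71)), 31, (274, 223, 6, 6), array([ 0.4926, -0.0413]))]
red side [((np.float64(289.16), np.float64(229.93)), 44, (286, 227, 7, 7), array([ 0.4963, -0.0352]))]
yellow top [((np.float64(293.83), np.float64(226.57)), 30, (291, 224, 6, 6), array([ 0.4905, -0.101 ]))]
yellow side [((np.float64(296.97), np.float64(221.63)), 38, (294, 219, 7, 6), array([ 0.4944, -0.0944]))]
green top [((np.float64(311.09), np.float64(227.96)), 23, (309, 225, 5, 6), array([ 0.4866, -0.1613]))]
green side [((np.float64(304.54), np.float64(214.15)), 26, (302, 212, 6, 5), array([ 0.491, -0.153]))]
[ 4.70801575  6.75588287 -8.02596429] 59.43279325962067
side [((np.float64(238.41), np.float64(204.78)), 32, (236, 202, 7, 7)), ((np.float64(227.23), np.float64(213.2)), 30, (224, 211, 8, 6))]
top []
30 [[251.4, 219.5], [246.5, 221.3], [236.7, 224.9]] [[211.7, 214.7], [212.5, 211.1], [214.1, 203.7]]
35 [[247.7, 213.0], [243.1, 215.4], [233.9, 220.1]] [[211.5, 211.2], [212.3, 207.9], [214.0, 201.1]]
40 [[243.6, 206.7], [239.3, 209.7], [230.8, 215.5]] [[211.4, 207.4], [212.3, 204.4], [213.9, 198.1]]
45 [[239.0, 200.8], [235.2, 204.2], [227.4, 211.1]] [[211.4, 203.3], [212.3, 200.5], [213.9, 195.0]]
50 [[234.1, 195.2], [230.7, 199.1], [223.8, 207.0]] [[211.5, 198.8], [212.3, 196.4], [214.0, 191.6]]
55 [[228.9, 190.0], [225.9, 194.4], [219.9, 203.2]] [[211.6, 194.0], [212.5, 192.0], [214.1, 188.0]]
```

The tongue's slope and position in the side view, front end near (242,203), give about 41–42°. I'll add about 2.5° and hold.

Call:
move_arm --moves '[[[0.0025,-0.0002,0.003,0,18],[0.005,-0.0005,0.006,0,18],[0.005,-0.0005,0.006,0,18],[0.005,-0.0005,0.006,0,18],[0.005,-0.0005,0.006,0,18]]]'

```text
clock: 25.0
eef_pos: [0.5577, 0.1688, 0.1647]
tool_rot: [0.048, 0.999, 0.001, -0.0]
ft_force: [5.8, 6.3, -11.1]
grip_width: 0.0242
grasp_force: 59.6
```

Call:
move_arm --moves '[[[0,0,0,0,18],[0,0,0,0,18],[0,0,0,0,18],[0,0,0,0,18],[0,0,0,0,18]]]'

```text
clock: 25.62
eef_pos: [0.5577, 0.1688, 0.1647]
tool_rot: [0.048, 0.999, 0.001, -0.0]
ft_force: [5.9, 7.3, -10.7]
grip_width: 0.0237
grasp_force: 59.6
```

```bash
python3 -c "
from h import *
S=vision.camera('side')
o=monitor.get_obs();print(o['eef_pos'],o['ft_force'],o['grasp_force'],abs(o['joint_vel']).max())
b=blobs(hsvmask(S['color'],*COL['yellow']),(190,150,285,280)); print([x[:3] for x in b])
d=np.subtract(b[0][0],b[1][0]); print(-d[1]/d[0])
"
```

```text
[0.55765735 0.16877982 0.16472896] [  5.42892807   7.0587189  -12.07705857] 59.6049839258194 0.000913387315518609
[((np.float64(236.42), np.float64(202.39)), 33, (234, 200, 7, 7)), ((np.float64(225.59), np.float64(211.25)), 32, (222, 209, 9, 6))]
0.8180978762696239
```

The slope of 0.82 gives about 44°, and the lid is still and held. Handing in.

```bash
python3 -c "
from h import *
print(job.job_done())"
```

```text
the job is handed in; nothing more can be done
None
```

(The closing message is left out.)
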